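# Sort the vials and the bottle after passing on fly stocks

### The arm

A 7-joint arm with a two-finger parallel gripper is mounted at the origin on a cart in front of the work surface, level with it; the furniture and walls round the work are solid. World frame = base frame: x ahead of the robot, y to its left, z up, the work surface at z = 0. Lengths are in m, angles in rad, forces in N, time in s.
With the tool pointing down it reaches from about 0.35 to 0.9 m from the base axis. Payload 8.1 kg.
Tool frame: the origin (TCP) lies at the very end of the fingers, on their centre line; the grasp point (between the pads) lies arm.hold_point_z behind it (arm.hold_point_z is the distance from the TCP to the grasp point, in m); z points along the fingers, y is the line along which they close (so a half turn about z gives the same grasp; the last joint's range is limited). The gripper opens to 92 mm and grips with 3 to 60 N. Pads are 19 mm wide; open, the fingers measure 130 mm over their backs; the gripper's body (75 mm by 190 mm) begins 47 mm behind the grasp point.
Start: joints at [1.192, 0.434, 0.025, 1.573, -0.012, 1.134, -0.075], TCP at [0.17, -0.601, 0.227] pointing down, gripper open.
Joint ranges: [-2.62, 2.62], [-0.44, 2.09], [-1.27, 1.32], [0.08, 2.57], [-1.32, 4.46], [0.12, 2], [-2.74, 2.74]. Speed limits (rad/s): [2.22, 2.22, 3.01, 3.01, 3.14, 3.14, 3.14].

### API

Orientations are given as a rotation vector (axis times angle).
In Python, from cell import arm, vision, job, cut_out gives the robot as it stands. The module is installed in compiled form; this text tells all that it offers.
- The arm moves only by the tool play_rows, never from a script. Its argument "increments" is text: rows parted by semicolons, each of 5 numbers parted by spaces: the shift along the tool's x, y, z in cm, then the turn about the tool's z in degrees, then the opening, from -1 (shut) to 1 (fully open), so that 0 is half open. A call has 1 to 5 rows; each row shifts and turns the commanded pose from where the row before left it, along the tool's axes as they then stand; what a row does not reach is not made up. A row lasts 1/12 s, in which the tool goes at most 41.7 mm and 7.16 degrees, less where a joint would pass 70% of its speed; a pose out of reach is approached as far as the arm can. A call is refused whole if a number of a shift passes 4.17 or a number of a turn 7.16, either way. A call with a gripper value outside its range is refused whole. The fingers move at their own pace and stop on an object; "grip_force" is the grip in N (left out, the last holds). Time passes only in rows, so rows that do not move let the fingers close. It gives the time, the measured TCP pose, the force, the opening and the grip force at its end, in the units of the state.
- arm.observe(): the state, without advancing time (a new reading comes with each control period).
- vision.get_image(name): name is "scene" or "top" or "wrist"; returns a dict with "frame" (400x640x3 uint8, red, green, blue), "z_map" (400x640 float32, m along the optical axis (not along the pixel's ray), 0 where there is no reading), "mtx" (3x3 intrinsics, pixels), "cam_to_world" (4x4, takes a point from camera to world coordinates). Camera axes: x right, y up, looking along -z (the intrinsics and any distortion apply to the point x, -y, -z); pixel columns grow to the right and rows downward; lengths in m; the calibration is good to about 2 mm. A picture is of the moment at which its call begins.
- job.sign_off(): hands the job in; it is judged then, once.
Trained networks look in a picture, given as the dict that the camera call returned (one of the last four; its "shot" number tells which), for a name from the list of things; names that differ only in an ending like _2 or _b are one class to them, and where a whole thing is asked for, a point or a joint stands for the part that bears it (a point fixed in the world has none). Each returns a list of dicts, best first, with "confidence" (0 to 1); they miss things now and then, are a little off and sometimes report something else, mostly with a low value. They report only what shows in the picture. A call takes as long as a camera call. They do not tell look-alikes from the thing itself.
- cut_out(query, picture): "mask" (400x640 bool, what is visible of it) and "point" ([row, column] in pixels, amid what is visible of it).
The state is a dict: "clock": time; "joints": joint angles; "dq": joint speeds; "joint_efforts": joint torques, N m; "position": TCP position; "ee_rot": TCP orientation; "force": force on the tool from outside, world axes, zero at the start; "ft_torque": the same for the moment, N m; "width": opening from 0.0 (shut) to 1.0 (fully open); "gripper_force": force on a finger pad.
Only numpy, scipy, OpenCV 4.12 (cv2) and the standard library are available. Lean on these libraries where they do the work, as an engineer would, in place of code of your own. Each camera call takes 0.05 s, during which the arm holds its last target. There are 200 camera calls.

### The job

Put the four vials and the bottle that stand in a row before the robot away, each with its own kind: stand the two stoppered vials in the free holes of the rack that already holds a stoppered vial, the two open vials in the free holes of the rack that already holds an open one, and the bottle in the free half of the grey tray beside the bottle there. Everything must stand upright on the floor of its rack or tray; leave the flat round dish and the tweezers where they lie. The stock of vials at the left end of the bench is no part of this.

Things in the scene. Friction and masses are not known exactly. Their poses are not given: they have to be found in the camera images.
- stoppered_vial_1: loose glass vial with a tan stopper, standing free in the row before the robot, 116 mm tall in all; tube 26 mm across, stopper up to 29 mm across from 76 mm up; 28 g. Origin: centre of the underside, z along the tube. Grip the tube 45 to 75 mm above its foot, from above. Like the other stoppered vial; either free hole will do
- stoppered_vial_2: loose glass vial with a tan stopper, standing free in the row before the robot, 113 mm tall in all; tube 26 mm across, stopper up to 29 mm across from 76 mm up; 28 g. Origin: centre of the underside, z along the tube. Grip the tube 45 to 75 mm above its foot, from above. Like the other stoppered vial; either free hole will do
- open_vial_1: loose glass culture vial without a stopper, a plain clear tube open at the top, 26 mm across and 95 mm tall, about 28 g (rigid; grip it from outside). Origin: centre of the underside, z along the tube. Starts standing free in the row before the robot. Like the other open vial, and it may go in either free hole
- open_vial_2: loose glass culture vial without a stopper, a plain clear tube open at the top, 26 mm across and 95 mm tall, about 28 g (rigid; grip it from outside). Origin: centre of the underside, z along the tube. Starts standing free in the row before the robot. Like the other open vial, and it may go in either free hole
- bottle: loose clear glass bottle with a black screw cap (the cap does not turn), 122 mm tall, body 58 mm across up to 108 mm (shoulder included); cap 31 mm across, its side from 108 to 122 mm above the foot; about 0.3 kg. Origin: centre of the underside, z up. Starts standing free in the row before the robot. Grip it by the cap from above, fingertips above 108 mm
- culture_rack: white rack, fixed, 66 x 170 x 36 mm, long side along its y; origin: centre of the underside, z up. Base plate, its top at z = 6 mm, on which vials stand; deck at z = 30 to 36 mm with three 42 mm round holes at x = 0, y = -52, 0, +52 mm. The two racks differ only in what stands in them: this one has a stoppered vial (116 mm to its top, fast) at y = +52 mm; y = 0 and -52 mm are free
- wash_rack: white rack, fixed, 66 x 170 x 36 mm, long side along its y; origin: centre of the underside, z up. Base plate, its top at z = 6 mm, on which vials stand; deck at z = 30 to 36 mm with three 42 mm round holes at x = 0, y = -52, 0, +52 mm. The two racks differ only in what stands in them: this one has an open vial (101 mm to its top, fast) at y = -52 mm; y = 0 and +52 mm are free
- spill_tray: grey plastic tray, fixed to the worktop, 104 x 176 mm, rim 26 mm high; walls 3 mm, floor at z = 3 mm. Long side along its own y. Origin: centre of the underside, z up. A clear bottle (64 mm across, 120 mm to its top, fast in the tray) already stands in it at y = +43 mm; the other half, round y = -43 mm, is free
- petri_dish: bystander: loose flat round dish, 61 mm across, 16 mm high, lying at the left of the work. Origin: centre of the underside. Not to be moved
- tweezers: bystander: loose steel tweezers, 115 x 12 x 9 mm, lying at the right of the work, long side along their own x. Origin: centre of the underside. Not to be moved
Mind the look-alikes: they are no part of the job. Leave any green or yellow look-alike of the stoppered_vial_1 alone.

How it is judged:
At the end, for the whole second after the job is handed in: Stoppered vials in the culture rack's free holes, open vials in the wash rack's: foot 2 to 11 mm above the rack's underside, within 12 mm of the row's centre line. Bottle on the floor of the tray's free half, within 26 mm of its long centre line. All upright within 0.15 rad, at rest (x of stoppered_vial_1 in the frame of culture_rack between -0.012 and 0.012 m and y of stoppered_vial_1 in the frame of culture_rack between -0.064 and 0.012 m and z of stoppered_vial_1 in the frame of culture_rack between 0.002 and 0.011 m and angle between each of stoppered_vial_1, open_vial_1, stoppered_vial_2, open_vial_2, bottle's own z axis and vertical below 0.15 rad and linear speed of each of stoppered_vial_1, open_vial_1, stoppered_vial_2, open_vial_2, bottle below 0.02 m/s and angular speed of each of stoppered_vial_1, open_vial_1, stoppered_vial_2, open_vial_2, bottle below 0.3 rad/s and x of open_vial_1 in the frame of wash_rack between -0.012 and 0.012 m and y of open_vial_1 in the frame of wash_rack between -0.012 and 0.064 m and z of open_vial_1 in the frame of wash_rack between 0.002 and 0.011 m and x of stoppered_vial_2 in the frame of culture_rack between -0.012 and 0.012 m and y of stoppered_vial_2 in the frame of culture_rack between -0.064 and 0.012 m and z of stoppered_vial_2 in the frame of culture_rack between 0.002 and 0.011 m and x of open_vial_2 in the frame of wash_rack between -0.012 and 0.012 m and y of open_vial_2 in the frame of wash_rack between -0.012 and 0.064 m and z of open_vial_2 in the frame of wash_rack between 0.002 and 0.011 m and x of bottle in the frame of spill_tray between -0.026 and 0.026 m and y of bottle in the frame of spill_tray between -0.065 and 0 m and z of bottle in the frame of spill_tray between -0.001 and 0.008 m); the robot touches nothing.
It fails at once if the flat dish or the tweezers are moved by more than 30 mm (distance of any of petri_dish, tweezers from where it was at the start of the episode above 0.03 m).
It also fails if it takes over 136 s, if anything falls off the work surface, if the arm or the gripper's body presses on something with over 40 N, if the wrist force passes 120 N, or if a joint passes its speed limit or range.

## Working session

There is one attempt and no reset: what is moved stays moved. The work goes in short steps, Python scripts to look and compute and a tool call to move; the robot and the scene stay as the last step left them, time stands still between calls to the robot, and variables do not carry over. Pictures are saved under pics/ and viewed, at most 14 in all, crops included, and the job is handed in when it is done.

Besides the shell and the picture viewer there is one more tool, called after "Request:" as name(argument=value, ...) on one line, values as JSON. play_rows: Moves the arm, as the interface text tells. Its arguments: {"type":"object","properties":{"increments":{"type":"string"},"grip_force":{"type":"number"}},"required":["increments"]}

```bash
mkdir -p pics; cat > h.py <<'E'
import numpy as np, cv2
from cell import arm, vision, job, cut_out
def pts(p,mask=None):
    z=p["z_map"]; K=p["mtx"]; T=p["cam_to_world"]
    v,u=np.nonzero((z>0)&(mask if mask is not None else True))
    d=z[v,u]; c=np.stack([(u-K[0,2])/K[0,0]*d,-(v-K[1,2])/K[1,1]*d,-d,np.ones_like(d)])
    return (T@c)[:3].T,v,u
def save(p,n,crop=None,s=1):
    f=p["frame"][...,::-1]
    if crop: f=f[crop[0]:crop[1],crop[2]:crop[3]]
    cv2.imwrite("pics/"+n,cv2.resize(np.ascontiguousarray(f),None,fx=s,fy=s))
E
python3 - <<'E'
from h import *
s=arm.observe(); print(s, arm.hold_point_z)
for n in("scene","top"):
    p=vision.get_image(n); save(p,n+".png",s=1.25); print(n,p["mtx"].tolist(),p["cam_to_world"].round(3).tolist())
    for q in("stoppered_vial_1","open_vial_1","bottle","culture_rack","wash_rack","spill_tray","petri_dish","tweezers"):
        for r in cut_out(q,p):
            P,v,u=pts(p,r["mask"]); print(q,round(r["confidence"],2),np.round(r["point"]),r["mask"].sum(),[np.percentile(P,k,axis=0).round(3).tolist() for k in(3,50,97)] if len(P) else "")
E
```

```text
{'clock': 0.0, 'joints': array([ 1.1923919 ,  0.43522491,  0.02497179,  1.57412965, -0.01160123,
        1.13402278, -0.07510121]), 'dq': array([ 0.00010019,  0.00054049,  0.00057985,  0.00018455, -0.00031213,
        0.00152269, -0.00022948]), 'joint_efforts': array([-1.14259938e-04, -6.67847300e+01,  9.85531993e-01, -3.14461076e+01,
       -6.03368925e-02,  4.28451528e-02,  1.59214947e-04]), 'position': array([ 0.16999713, -0.60087536,  0.22593119]), 'ee_rot': array([-3.11020100e+00, -4.31531035e-01,  5.80178688e-04]), 'force': array([-0.25610071,  1.42211679, -0.16133712]), 'ft_torque': array([ 0.00224334,  0.03496564, -0.0575926 ]), 'gripper_force': 0.0, 'width': 1.0045387085207125} 0.0188
scene [[376.95666796442634, 0.0, 317.2622422652704], [0.0, 376.95666796442634, 198.97481861172986], [0.0, 0.0, 1.0]] [[-0.864, 0.386, -0.324, 0.184], [-0.504, -0.665, 0.551, 0.617], [-0.003, 0.639, 0.769, 0.858], [0.0, 0.0, 0.0, 1.0]]
stoppered_vial_1 0.72 [299. 297.] 359 [[0.399, 0.303, 0.0], [0.407, 0.323, 0.082], [0.425, 0.328, 0.114]]
stoppered_vial_1 0.63 [255. 313.] 312 [[0.419, 0.198, 0.
[... 2175 characters left out ...]
224.] 111 [[0.399, 0.308, 0.012], [0.409, 0.316, 0.107], [0.424, 0.33, 0.117]]
open_vial_1 0.38 [222. 376.] 88 [[0.412, -0.188, 0.002], [0.425, -0.178, 0.049], [0.436, -0.164, 0.096]]
bottle 0.86 [223. 417.] 336 [[0.386, -0.321, -0.001], [0.407, -0.287, 0.077], [0.439, -0.268, 0.126]]
culture_rack 0.84 [187. 243.] 1121 [[0.531, 0.179, 0.001], [0.561, 0.264, 0.033], [0.595, 0.341, 0.114]]
wash_rack 0.89 [150. 318.] 1125 [[0.635, -0.067, -0.0], [0.668, 0.013, 0.033], [0.703, 0.094, 0.077]]
spill_tray 0.86 [176. 400.] 1789 [[0.521, -0.339, -0.005], [0.571, -0.254, 0.006], [0.634, -0.169, 0.118]]
petri_dish 0.7 [206. 195.] 262 [[0.465, 0.409, 0.008], [0.491, 0.434, 0.016], [0.517, 0.462, 0.025]]
```

View pics/scene.png

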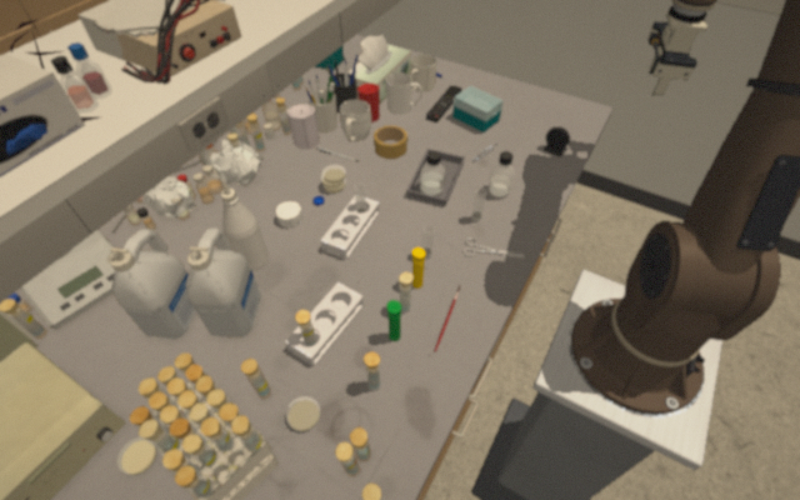

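View pics/top.png

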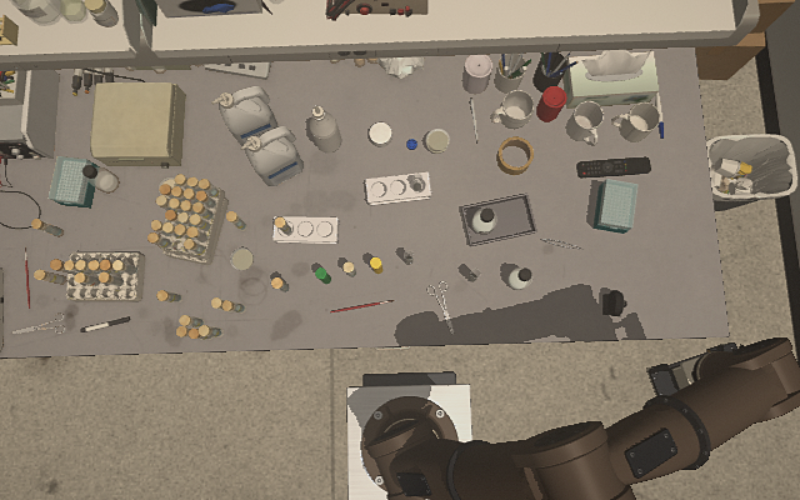

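The scene shows the row from left to right: tan vial (scene 372,365), green look-alike, tan vial (405,285), yellow look-alike, open vial (428,240), open vial (478,205), bottle (503,175). The culture rack is at (325,320), with its stoppered vial at the left end. The wash rack is at (350,225) and the tray at (435,178). Next I'll refine the positions.

```bash
cat > m.py <<'E'
from h import *
def tops(c,r=.03,zl=.085,p=None):
    P,v,u=pts(p); m=(np.hypot(P[:,0]-c[0],P[:,1]-c[1])<r)&(P[:,2]>zl)&(P[:,2]<.14)
    Q=P[m]; 
    if len(Q)<3: return None
    (x,y),rad=cv2.minEnclosingCircle(Q[:,:2].astype(np.float32)); return len(Q),round(x,3),round(y,3),round(rad,3),Q.max(0).round(3)[2], Q.mean(0).round(3)
def rect(c,rx,ry,z0,z1,p):
    P,_,_=pts(p); m=(abs(P[:,0]-c[0])<rx)&(abs(P[:,1]-c[1])<ry)&(P[:,2]>z0)&(P[:,2]<z1)
    return m.sum(), cv2.minAreaRect(P[m][:,:2].astype(np.float32))
E
python3 - <<'E'
from m import *
for n in("top","scene"):
    p=vision.get_image(n); print(n)
    for k,c in dict(s1=(.409,.316),s2=(.444,.14),o1=(.475,-.012),o2=(.423,-.177),b=(.408,-.288),yel=(.451,.075)).items():
        print(k,tops(c,p=p, zl=.112 if k=="b" else .085))
    print("cul",rect((.563,.26),.06,.11,.03,.04,p)); print("wash",rect((.668,.013),.06,.11,.03,.04,p)); print("tray",rect((.575,-.255),.09,.12,.02,.032,p))
    print("fixed:",tops((.565,.315),p=p),tops((.67,-.04),p=p),tops((.57,-.22),.05,.112,p=p))
E
```

```text
top
s1 (74, 0.412, 0.321, 0.015, np.float64(0.121), array([0.411, 0.32 , 0.11 ]))
s2 (69, 0.446, 0.142, 0.015, np.float64(0.121), array([0.446, 0.142, 0.112]))
o1 (16, 0.475, -0.01, 0.013, np.float64(0.1), array([ 0.477, -0.01 ,  0.093]))
o2 (18, 0.424, -0.177, 0.013, np.float64(0.098), array([ 0.425, -0.176,  0.091]))
b (79, 0.414, -0.295, 0.015, np.float64(0.13), array([ 0.414, -0.295,  0.122]))
yel (72, 0.455, 0.074, 0.014, np.float64(0.122), array([0.454, 0.073, 0.111]))
cul (np.int64(499), ((0.5643680691719055, 0.2627201974391937), (0.17521899938583374, 0.06690173596143723), 87.63077545166016))
wash (np.int64(499), ((0.6702332496643066, 0.012930154800415039), (0.06874944269657135, 0.17338544130325317), 4.266128063201904))
tray (np.int64(284), ((0.5759822726249695, -0.25307703018188477), (0.10996817797422409, 0.1834399253129959), 9.735630989074707))
fixed: (77, 0.566, 0.314, 0.015, np.float64(0.124), array([0.565, 0.313, 0.111])) (23, 0.674, -0.038, 0.013, np.float64(0.105), array([ 0.675, -0.037,  0.095])) (86, 0.569, -0.21, 0.018, np.float64(0.126), array([ 0.567, -0.211,  0.11
[... 422 characters left out ...]
, 0.454, 0.069, 0.015, np.float64(0.119), array([0.452, 0.072, 0.108]))
cul (np.int64(1010), ((0.5636374354362488, 0.25693169236183167), (0.17313183844089508, 0.0676744356751442), 87.40332794189453))
wash (np.int64(650), ((0.6689995527267456, 0.0068221017718315125), (0.06839882582426071, 0.17367538809776306), 4.847397804260254))
tray (np.int64(332), ((0.5745822191238403, -0.25935542583465576), (0.10987990349531174, 0.1881437748670578), 10.119914054870605))
fixed: (173, 0.566, 0.308, 0.015, np.float64(0.12), array([0.563, 0.311, 0.109])) (65, 0.674, -0.043, 0.015, np.float64(0.105), array([ 0.673, -0.044,  0.095])) (86, 0.566, -0.216, 0.018, np.float64(0.125), array([ 0.565, -0.213,  0.12 ]))
```

Request:
play_rows(increments="0 0 -1 -7.1 1; 0 0 -1 -7.1 1; 0 0 -1 -7.1 1; 0 0 -1 -7.1 1; 0 0 -1 -7.1 1", grip_force=15)

```text
clock: 1.42
position: [0.1701, -0.6014, 0.2772]
ee_rot: [-2.828, -1.368, 0.0]
force: [0.1, -0.3, -0.4]
width: 1.001
gripper_force: 0.0
```

Request:
play_rows(increments="0 0 0 -7.1 1; 0 0 0 -7.1 1; 0 0 0 -7.1 1; 0 0 0 -7.1 1; 0 0 0 -7.1 1")

```text
clock: 1.83
position: [0.1701, -0.6014, 0.2768]
ee_rot: [2.276, 2.165, -0.0]
force: [-0.4, 0.0, -0.3]
width: 0.998
gripper_force: 0.0
```

Request:
play_rows(increments="2 2.5 0 -2.9 1; 3 2.5 0 0 1; 3 2.5 0 0 1; 3 2.5 0 0 1; 3 2.4 0 0 1")

```text
clock: 2.25
position: [0.2969, -0.4618, 0.2768]
ee_rot: [2.227, 2.215, 0.0]
force: [0.1, -0.4, -0.2]
width: 0.999
gripper_force: 0.0
```

Request:
play_rows(increments="3 2.4 0 0 1; 3 2.4 0 0 1; 3 2.4 0 0 1; 3 2.4 0 0 1; 3 2.4 0 0 1")

```text
clock: 2.67
position: [0.4175, -0.3125, 0.277]
ee_rot: [2.227, 2.215, -0.0]
force: [0.4, -1.0, 0.3]
width: 0.996
gripper_force: 0.0
```

Request:
play_rows(increments="0 0 2 0 1; 0 0 2 0 1;0 0 2 0 1; 0 0 0 0 1")

```text
clock: 3.0
position: [0.4149, -0.3128, 0.2135]
ee_rot: [-2.223, -2.213, 0.002]
force: [-0.5, -0.3, -0.2]
width: 0.999
gripper_force: 0.0
```

Request:
play_rows(increments="1.6 -0.2 2.5 0 1; 0 0 2.5 0 1; 0 0 2.5 0 1; 0 0 2 0 1; 0 0 0.7 0 1")

```text
clock: 3.42
position: [0.4137, -0.2977, 0.1132]
ee_rot: [-2.226, -2.213, 0.001]
force: [-0.4, -0.2, 0.4]
width: 0.998
gripper_force: 0.0
```

Request:
play_rows(increments="0 0 0 0 1; 0 0 0 0 -1; 0 0 0 0 -1; 0 0 0 0 -1; 0 0 0 0 -1", grip_force=30)

```text
clock: 3.83
position: [0.4154, -0.2984, 0.1159]
ee_rot: [2.226, 2.214, 0.0]
force: [0.1, -0.0, -0.0]
width: 0.761
gripper_force: 0.0
```

Request:
play_rows(increments="0 0 0 0 -1; 0 0 0 0 -1; 0 0 0 0 -1; 0 0 0 0 -1; 0 0 0 0 -1")

```text
clock: 4.25
position: [0.4147, -0.298, 0.1147]
ee_rot: [-2.227, -2.216, 0.0]
force: [1.2, 0.4, 0.4]
width: 0.392
gripper_force: 0.0
```

Request:
play_rows(increments="0 0 0.4 0 -1; 0 0 0 0 -1; 0 0 0 0 -1; 0 0 0 0 -1; 0 0 0 0 -1")

```text
clock: 4.67
position: [0.4149, -0.2983, 0.1111]
ee_rot: [2.227, 2.215, -0.0]
force: [-2.7, 0.6, 8.4]
width: 0.332
gripper_force: 30.0
```

Request:
play_rows(increments="0 0 -1 0 -1; 0 0 -1 0 -1; 0 0 -1 0 -1; 0 0 -1 0 -1; 0 0 0 0 -1")

```text
clock: 5.08
position: [0.4159, -0.2986, 0.1531]
ee_rot: [2.225, 2.213, 0.001]
force: [0.2, 0.5, -3.2]
width: 0.329
gripper_force: 30.0
```

```bash
python3 - <<'E'
from m import *
s=arm.observe();print(s["position"],s["force"],s["width"],s["gripper_force"])
p=vision.get_image("scene"); save(p,"lift1.png",(60,260,300,560),2.5)
p=vision.get_image("wrist"); save(p,"w1.png")
E
```

```text
[ 0.41594479 -0.29855906  0.15313855] [ 0.18476892  0.49286233 -3.20045047] 0.32948229758196435 29.994937777519226
```

View pics/lift1.png

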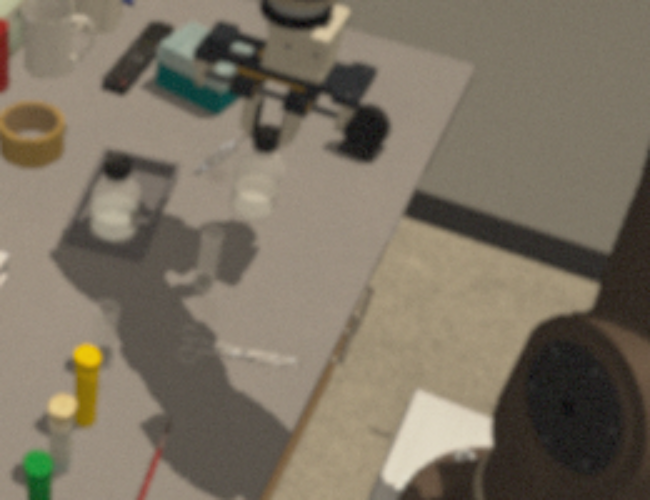

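The bottle is held by its cap, upright and clear of the bench (view 262,180). I'm carrying it to the tray.

Request:
play_rows(increments="0 0 -1.5 0 -1; 0 1.5 -1 0 -1; 0 2.5 0 0 -1; 0 2.5 0 0 -1; 0 2.5 0 0 -1")

```text
clock: 5.6
position: [0.5053, -0.2986, 0.1754]
ee_rot: [-2.228, -2.214, 0.001]
force: [0.4, -0.5, -2.3]
width: 0.331
gripper_force: 30.0
```

Request:
play_rows(increments="0 2.5 0 0 -1; 0 2.5 0 0 -1; 0 1.7 0 0 -1; 0 0.9 0 0 -1; 0 0 0 0 -1")

```text
clock: 6.02
position: [0.5821, -0.2979, 0.1746]
ee_rot: [-2.225, -2.217, -0.001]
force: [-0.4, -0.4, -3.7]
width: 0.33
gripper_force: 30.0
```

Request:
play_rows(increments="0 0 1.5 0 -1; 0 0 1.5 0 -1; 0 0 1 0 -1; 0 0 0.5 0 -1; 0 0 0 0 -1")

```text
clock: 6.43
position: [0.5791, -0.2989, 0.1294]
ee_rot: [-2.226, -2.213, 0.002]
force: [-1.0, 0.0, -3.6]
width: 0.333
gripper_force: 30.0
```

Request:
play_rows(increments="0 0.3 0.5 0 -1; 0 0 0.4 0 -1; 0 0 0.3 0 -1; 0 0 0.2 0 -1; 0 0 0 0 -1")

```text
clock: 6.85
position: [0.5835, -0.2988, 0.1164]
ee_rot: [-2.227, -2.215, 0.0]
force: [0.5, 0.0, -3.6]
width: 0.33
gripper_force: 30.0
```

Request:
play_rows(increments="0 0 0.15 0 -1; 0 0 0.1 0 -1; 0 0 0 0 -1; 0 0 0 0 -1")

```text
clock: 7.18
position: [0.5838, -0.2989, 0.1144]
ee_rot: [2.227, 2.215, 0.0]
force: [0.4, -0.8, -2.5]
width: 0.333
gripper_force: 30.0
```

Request:
play_rows(increments="0 0 0 0 0.3; 0 0 0 0 0.3; 0 0 0 0 0.3; 0 0 0 0 0.3; 0 0 0 0 0.3")

```text
clock: 7.6
position: [0.584, -0.2989, 0.1145]
ee_rot: [2.227, 2.215, 0.0]
force: [0.3, -0.9, 0.2]
width: 0.626
gripper_force: 0.0
```

Request:
play_rows(increments="0 0 0 0 0.6; 0 0 -2 0 1; 0 0 -3 0 1; 0 0 -3 0 1; 0 0 -3 0 1")

```text
clock: 8.02
position: [0.5835, -0.2987, 0.2254]
ee_rot: [-2.227, -2.215, 0.0]
force: [-0.3, -0.1, -0.1]
width: 0.961
gripper_force: 0.0
```

Request:
play_rows(increments="2 -2.6 0 0 0.6; 2.4 -3.2 0 0 0.6; 2.4 -3.2 0 0 0.6; 2.4 -3.2 0 0 0.6; 1.8 -2.4 0 0 0.6")

```text
clock: 8.43
position: [0.4358, -0.1862, 0.2241]
ee_rot: [-2.226, -2.216, 0.001]
force: [-1.0, -0.3, -0.2]
width: 0.801
gripper_force: 0.0
```

Request:
play_rows(increments="1 -1.3 0 0 0.6; 0 0 2.5 0 0.6; 0 0 2.5 0 0.6; 0 0 2.5 0 0.6; 0 0 0 0 0.6")

```text
clock: 8.85
position: [0.4228, -0.1774, 0.146]
ee_rot: [-2.224, -2.212, 0.004]
force: [-1.1, -0.4, -0.6]
width: 0.802
gripper_force: 0.0
```

```bash
python3 - <<'E'
from m import *
s=arm.observe();print(s["position"],s["width"])
p=vision.get_image("scene"); print(tops((.583,-.298),p=p,zl=.1),tops((.424,-.179),p=p,zl=.08))
p=vision.get_image("wrist"); save(p,"w2.png")
E
```

```text
[ 0.4227994  -0.17741674  0.1459927 ] 0.8020278920068962
(51, 0.582, -0.298, 0.016, np.float64(0.13), array([ 0.584, -0.293,  0.118])) (72, 0.423, -0.182, 0.014, np.float64(0.097), array([ 0.422, -0.181,  0.089]))
```

View pics/w2.png

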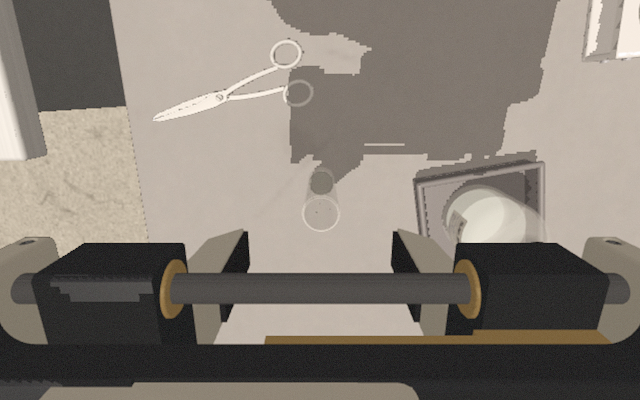

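The wrist picture shows the open vial at (320,212), centred between the fingers. The bottle stands in the tray.

Request:
play_rows(increments="-0.3 0.1 2.5 0 0.6; 0 0 2.5 0 0.6; 0 0 2.5 0 0.6; 0 0 2 0 0.6; 0 0 0.8 0 0.6")

```text
clock: 9.37
position: [0.4266, -0.1812, 0.0456]
ee_rot: [-2.227, -2.215, 0.001]
force: [-0.2, 0.8, -1.0]
width: 0.801
gripper_force: 0.0
```

Request:
play_rows(increments="0 0 0 0 -1; 0 0 0 0 -1; 0 0 0 0 -1; 0 0 0 0 -1; 0 0 0 0 -1", grip_force=15)

```text
clock: 9.78
position: [0.4271, -0.1814, 0.0473]
ee_rot: [2.226, 2.214, 0.001]
force: [-0.0, 0.1, 0.1]
width: 0.485
gripper_force: 0.0
```

Request:
play_rows(increments="0 0 0 0 -1; 0 0 0 0 -1; 0 0 0 0 -1; 0 0 0 0 -1; 0 0 0 0 -1")

```text
clock: 10.2
position: [0.4265, -0.1812, 0.0464]
ee_rot: [2.227, 2.215, -0.0]
force: [-0.3, 0.6, 5.3]
width: 0.284
gripper_force: 15.0
```

Request:
play_rows(increments="0 0 -2 0 -1; 0 0 -3 0 -1; 0 0 -3.5 0 -1; 0 0 -3.5 0 -1; 2 2 -1 0 -1")

```text
clock: 10.62
position: [0.4453, -0.1652, 0.1802]
ee_rot: [2.231, 2.206, -0.002]
force: [0.5, -1.2, -0.4]
width: 0.279
gripper_force: 15.0
```

Request:
play_rows(increments="2.7 2.7 0 0 -1; 2.7 2.7 0 0 -1; 2.7 2.7 0 0 -1; 2.7 2.7 0 0 -1; 2.7 2.7 0 0 -1")

```text
clock: 11.03
position: [0.5831, -0.0255, 0.176]
ee_rot: [-2.228, -2.215, 0.001]
force: [0.4, -0.2, 0.2]
width: 0.282
gripper_force: 15.0
```

Request:
play_rows(increments="2.7 2.7 0 0 -1; 2.7 2.7 0 0 -1; 2.2 2 0 0 -1; 1 0.8 0 0 -1; 0 0 0 0 -1")

```text
clock: 11.45
position: [0.6654, 0.0628, 0.1754]
ee_rot: [-2.221, -2.219, -0.002]
force: [-0.5, 1.1, -0.0]
width: 0.28
gripper_force: 15.0
```

Request:
play_rows(increments="0 0 2.5 0 -1; 0 0 2.5 0 -1; 0 0 2 0 -1; 0 0 1 0 -1; 0 0 0 0 -1")

```text
clock: 11.87
position: [0.6624, 0.0567, 0.0936]
ee_rot: [-2.227, -2.213, 0.007]
force: [-0.8, -0.7, -0.3]
width: 0.281
gripper_force: 15.0
```

```bash
python3 - <<'E'
from m import *
s=arm.observe();print(s["position"],s["width"],s["force"])
p=vision.get_image("wrist"); save(p,"w3.png")
E
```

```text
[0.66242421 0.05674417 0.09363269] 0.2811385071348098 [-0.78885598 -0.68232162 -0.25800397]
```

View pics/w3.png

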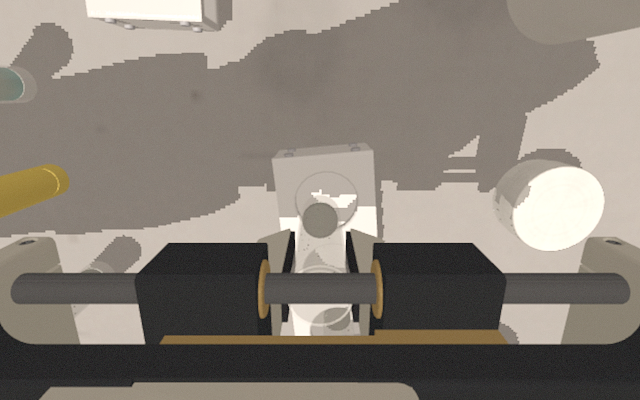

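The wrist picture shows the held vial above the outer free hole (320,200), a few mm off, so I'll correct and lower.

Request:
play_rows(increments="0.5 0.3 0 0 -1; 0 0 1 0 -1; 0 0 1 0 -1; 0 0 1 0 -1; 0 0 0 0 -1")

```text
clock: 12.33
position: [0.6662, 0.0631, 0.0636]
ee_rot: [-2.226, -2.214, 0.005]
force: [-0.2, -0.2, -0.1]
width: 0.281
gripper_force: 15.0
```

Request:
play_rows(increments="0 0 0.5 0 -1; 0 0 0.4 0 -1; 0 0 0.2 0 -1; 0 0 0 0 -1; 0 0 0 0 -1")

```text
clock: 12.75
position: [0.6677, 0.0637, 0.0553]
ee_rot: [2.227, 2.216, 0.0]
force: [0.4, 0.4, -0.2]
width: 0.279
gripper_force: 15.0
```

Request:
play_rows(increments="0 0 0 0 0; 0 0 0 0 0; 0 0 0 0 0; 0 0 0 0 0.2; 0 0 0 0 0.2")

```text
clock: 13.17
position: [0.6678, 0.0637, 0.0553]
ee_rot: [2.227, 2.215, 0.0]
force: [0.4, -0.3, 0.2]
width: 0.577
gripper_force: 0.0
```

Request:
play_rows(increments="0 0 -2 0 0.3; 0 0 -3 0 0.6; 0 0 -3.5 0 0.6; 0 0 -3.5 0 0.6; 0 0 -2.5 0 0.6")

```text
clock: 13.58
position: [0.6683, 0.0641, 0.2037]
ee_rot: [2.226, 2.215, 0.004]
force: [1.2, 0.3, 0.5]
width: 0.798
gripper_force: 0.0
```

Request:
play_rows(increments="-1.2 -3 0 0 0.6; -1.4 -3.5 0 0 0.6; -1.4 -3.5 0 0 0.6; -1.4 -3.5 0 0 0.6; -1.2 -3 0 0 0.6")

```text
clock: 14.0
position: [0.4999, -0.0023, 0.2001]
ee_rot: [2.228, 2.215, -0.002]
force: [0.5, -0.6, 0.2]
width: 0.798
gripper_force: 0.0
```

Request:
play_rows(increments="-0.7 -1.8 0 0 0.6; -0.4 -1 0 0 0.6; 0 0 2.5 0 0.6; 0 0 2.5 0 0.6; 0 0 0 0 0.6")

```text
clock: 14.42
position: [0.4725, -0.0126, 0.1472]
ee_rot: [-2.225, -2.213, 0.005]
force: [-1.0, 0.3, -0.2]
width: 0.801
gripper_force: 0.0
```

```bash
python3 - <<'E'
from m import *
s=arm.observe();print(s["position"],s["width"])
p=vision.get_image("scene"); print(tops((.667,.063),p=p,zl=.08),tops((.475,-.0125),p=p,zl=.08),tops((.673,-.042),p=p,zl=.08))
p=vision.get_image("top"); print(tops((.667,.063),p=p,zl=.08),tops((.475,-.0125),p=p,zl=.08))
p=vision.get_image("wrist"); save(p,"w4.png")
E
```

```text
[ 0.47252947 -0.0125675   0.14724285] 0.801004098658863
(93, 0.667, 0.063, 0.015, np.float64(0.104), array([0.666, 0.063, 0.093])) (75, 0.475, -0.015, 0.014, np.float64(0.098), array([ 0.475, -0.015,  0.089])) (81, 0.675, -0.044, 0.015, np.float64(0.104), array([ 0.673, -0.043,  0.093]))
(35, 0.668, 0.068, 0.013, np.float64(0.105), array([0.667, 0.068, 0.093])) None
```

View pics/w4.png

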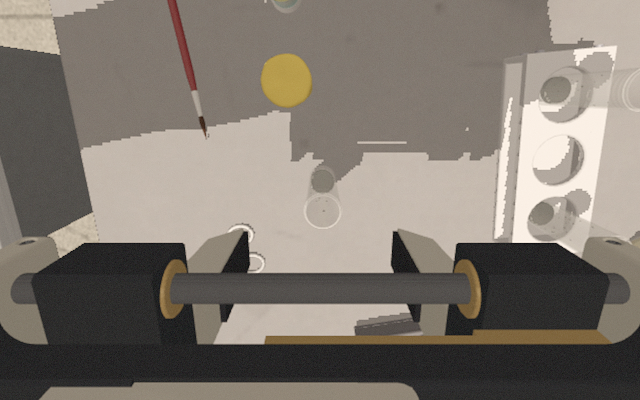

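The first vial stands in the wash rack, its top at (0.667, 0.064) and level with the fixed one. The next open vial is centred at (322,210).

Request:
play_rows(increments="-0.1 0.2 2.5 0 0.6; 0 0 2.5 0 0.6; 0 0 2.5 0 0.6; 0 0 2 0 0.6; 0 0 0.8 0 0.6")

```text
clock: 14.98
position: [0.4764, -0.0131, 0.0462]
ee_rot: [-2.227, -2.215, 0.001]
force: [-0.2, -0.2, 0.6]
width: 0.801
gripper_force: 0.0
```

Request:
play_rows(increments="0 0 0 0 -1; 0 0 0 0 -1; 0 0 0 0 -1; 0 0 0 0 -1; 0 0 0 0 -1")

```text
clock: 15.4
position: [0.4771, -0.0133, 0.0483]
ee_rot: [2.226, 2.214, 0.002]
force: [0.2, -0.1, -0.4]
width: 0.489
gripper_force: 0.0
```

Request:
play_rows(increments="0 0 0 0 -1; 0 0 0 0 -1; 0 0 0 0 -1; 0 0 0 0 -1; 0 0 0 0 -1")

```text
clock: 15.82
position: [0.4764, -0.0133, 0.0474]
ee_rot: [2.227, 2.215, 0.0]
force: [-0.9, 0.2, 3.9]
width: 0.278
gripper_force: 15.0
```

Request:
play_rows(increments="0 0 -2 0 -1; 0 0 -3 0 -1; 0 0 -3.5 0 -1; 0 0 -3.5 0 -1; 0 0 0 0 -1")

```text
clock: 16.23
position: [0.4795, -0.0125, 0.173]
ee_rot: [2.223, 2.212, 0.01]
force: [2.1, -0.2, 0.2]
width: 0.281
gripper_force: 15.0
```

Request:
play_rows(increments="0.2 2 0 0 -1; 0.4 3 0 0 -1; 0.4 3.3 0 0 -1; 0.4 3.3 0 0 -1; 0.4 3.3 0 0 -1")

```text
clock: 16.65
position: [0.6266, 0.0038, 0.1669]
ee_rot: [2.228, 2.215, -0.001]
force: [1.4, -0.1, -0.9]
width: 0.281
gripper_force: 15.0
```

Request:
play_rows(increments="0.3 2.5 0 0 -1; 0.2 1.4 0 0 -1; 0.1 0.5 0 0 -1; 0 0 0 0 -1; 0 0 0 0 -1")

```text
clock: 17.07
position: [0.6685, 0.0097, 0.1667]
ee_rot: [-2.226, -2.215, 0.002]
force: [-0.1, -0.3, -0.4]
width: 0.279
gripper_force: 15.0
```

Request:
play_rows(increments="0 0 2.5 0 -1; 0 0 2.5 0 -1; 0 0 2 0 -1; 0 0 0.5 0 -1; 0 0 0 0 -1")

```text
clock: 17.48
position: [0.6674, 0.0091, 0.091]
ee_rot: [-2.226, -2.214, 0.004]
force: [-0.7, -0.7, 0.9]
width: 0.281
gripper_force: 15.0
```

Request:
play_rows(increments="0.2 0.1 1 0 -1; 0 0 1 0 -1; 0 0 0.8 0 -1; 0 0 0.5 0 -1; 0 0 0 0 -1")

```text
clock: 17.9
position: [0.6696, 0.0115, 0.0579]
ee_rot: [-2.226, -2.215, 0.002]
force: [-0.3, -0.1, -0.7]
width: 0.279
gripper_force: 15.0
```

Request:
play_rows(increments="0 0 0.2 0 -1; 0 0 0 0 -1; 0 0 0 0 -1")

```text
clock: 18.15
position: [0.6706, 0.0117, 0.0575]
ee_rot: [2.227, 2.215, 0.001]
force: [-0.1, -0.9, -0.1]
width: 0.282
gripper_force: 15.0
```

Request:
play_rows(increments="0 0 0.2 0 -1; 0 0 0.1 0 -1; 0 0 0 0 -1; 0 0 0 0 -1")

```text
clock: 18.48
position: [0.6704, 0.0116, 0.0542]
ee_rot: [2.227, 2.216, -0.0]
force: [0.1, 0.4, -0.2]
width: 0.279
gripper_force: 15.0
```

Request:
play_rows(increments="0 0 0 0 0; 0 0 0 0 0; 0 0 0 0 0; 0 0 0 0 0.2; 0 0 0 0 0.2")

```text
clock: 18.9
position: [0.6704, 0.0117, 0.0543]
ee_rot: [2.227, 2.216, 0.0]
force: [-0.3, 0.7, 0.2]
width: 0.578
gripper_force: 0.0
```

Request:
play_rows(increments="0 0 -2 0 0.3; 0 0 -3.5 0 0.6; 0 0 -4 0 0.6; 0 0 -4 0 0.6; 0 0 -3 0 0.6")

```text
clock: 19.32
position: [0.671, 0.012, 0.2229]
ee_rot: [2.226, 2.215, 0.004]
force: [1.4, 0.1, -0.2]
width: 0.793
gripper_force: 0.0
```

Request:
play_rows(increments="1.5 -2.6 0 0 0.6; 2 -3.5 0 0 0.6; 2 -3.5 0 0 0.6; 2 -3.5 0 0 0.6; 2 -3.5 0 0 0.6")

```text
clock: 19.73
position: [0.5031, 0.1082, 0.2192]
ee_rot: [2.227, 2.215, 0.0]
force: [0.8, 0.8, 1.0]
width: 0.799
gripper_force: 0.0
```

Request:
play_rows(increments="1.8 -3.1 0 0 0.6; 1.5 -2.6 0 0 0.6; 0 0 0 0 0.6; 0 0 0 0 0.6")

```text
clock: 20.07
position: [0.4471, 0.1417, 0.2198]
ee_rot: [2.223, 2.218, 0.001]
force: [0.9, 0.4, -0.0]
width: 0.799
gripper_force: 0.0
```

```bash
python3 - <<'E'
from m import *
s=arm.observe();print(s["position"],s["width"])
p=vision.get_image("scene"); print(tops((.667,.063),p=p,zl=.08),tops((.67,.011),.025,p=p,zl=.08),tops((.446,.14),p=p,zl=.08))
p=vision.get_image("wrist"); save(p,"w5.png")
E
```

```text
[0.44707911 0.14171171 0.21980581] 0.7990885962066994
(94, 0.667, 0.063, 0.015, np.float64(0.104), array([0.666, 0.063, 0.093])) (60, 0.671, 0.011, 0.014, np.float64(0.104), array([0.671, 0.013, 0.092])) (165, 0.446, 0.137, 0.015, np.float64(0.119), array([0.444, 0.141, 0.106]))
```

View pics/w5.png

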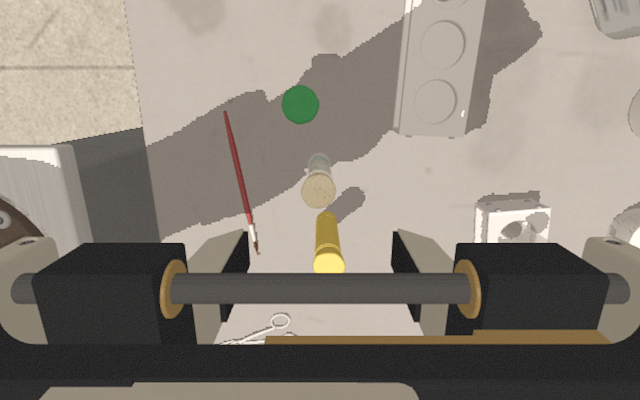

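The wrist picture shows the tan vial centred at (319,190), green at (300,104), yellow at (328,260). Both open vials are seated.

Request:
play_rows(increments="-0.1 -0.1 2.5 0 0.6; 0 0 3 0 0.6; 0 0 3 0 0.6; 0 0 2.5 0 0.6; 0 0 1.5 0 0.6")

```text
clock: 20.58
position: [0.447, 0.1384, 0.0914]
ee_rot: [-2.229, -2.212, 0.004]
force: [-0.2, -0.1, -0.6]
width: 0.8
gripper_force: 0.0
```

Request:
play_rows(increments="0 0 1.5 0 0.6; 0 0 1.5 0 0.6; 0 0 0.7 0 0.6; 0 0 0 0 0.6; 0 0 0 0 0.6")

```text
clock: 21.0
position: [0.4475, 0.1396, 0.0571]
ee_rot: [-2.228, -2.214, 0.001]
force: [-0.3, 0.1, 1.2]
width: 0.8
gripper_force: 0.0
```

Request:
play_rows(increments="0 0 0.3 0 0; 0 0 0 0 -1; 0 0 0 0 -1; 0 0 0 0 -1; 0 0 0 0 -1")

```text
clock: 21.42
position: [0.4473, 0.1399, 0.0546]
ee_rot: [2.227, 2.215, 0.001]
force: [0.3, 0.0, -0.2]
width: 0.488
gripper_force: 0.0
```

Request:
play_rows(increments="0 0 0 0 -1; 0 0 0 0 -1; 0 0 0 0 -1; 0 0 0 0 -1; 0 0 0 0 -1")

```text
clock: 21.83
position: [0.4471, 0.1399, 0.0543]
ee_rot: [2.227, 2.216, 0.0]
force: [-0.6, -1.0, 0.6]
width: 0.278
gripper_force: 15.0
```

Request:
play_rows(increments="0 0 -1 0 -1; 0 0 -2 0 -1; 0 0 -3 0 -1; 0 0 -3 0 -1; 0 0 0 0 -1")

```text
clock: 22.25
position: [0.4495, 0.1415, 0.1496]
ee_rot: [2.224, 2.214, 0.011]
force: [2.4, 0.8, -0.1]
width: 0.281
gripper_force: 15.0
```

Request:
play_rows(increments="1.3 1.3 0 0 -1; 2.3 2.3 0 0 -1; 2.6 2.5 0 0 -1; 2.6 2.5 0 0 -1; 1.9 1.8 0 0 -1")

```text
clock: 22.67
position: [0.5533, 0.2484, 0.1446]
ee_rot: [-2.227, -2.216, -0.002]
force: [0.1, 0.8, -0.6]
width: 0.281
gripper_force: 15.0
```

Request:
play_rows(increments="0.8 0.8 0 0 -1; 0.3 0.3 0 0 -1; 0 0 0 0 -1; 0 0 0 0 -1")

```text
clock: 23.0
position: [0.562, 0.2564, 0.1441]
ee_rot: [-2.227, -2.215, 0.002]
force: [-0.7, 0.3, -0.3]
width: 0.278
gripper_force: 15.0
```

Request:
play_rows(increments="0 0 1.5 0 -1; 0 0 1.5 0 -1; 0 0 1 0 -1; 0 0 0 0 -1; 0 0 0 0 -1")

```text
clock: 23.42
position: [0.5621, 0.2564, 0.1041]
ee_rot: [-2.228, -2.215, 0.002]
force: [0.5, 0.4, 0.0]
width: 0.28
gripper_force: 15.0
```

Request:
play_rows(increments="0.2 0.2 1 0 -1; 0 0 1 0 -1; 0 0 1 0 -1; 0 0 0.7 0 -1; 0 0 0.3 0 -1")

```text
clock: 23.83
position: [0.5639, 0.2587, 0.0624]
ee_rot: [-2.227, -2.215, 0.003]
force: [-0.2, -0.3, -1.0]
width: 0.277
gripper_force: 15.0
```

Request:
play_rows(increments="0 0 0 0 -1; 0 0 0 0 -1; 0 0 0 0 -1")

```text
clock: 24.08
position: [0.5649, 0.2595, 0.0646]
ee_rot: [2.227, 2.216, 0.001]
force: [-0.6, 0.5, 0.1]
width: 0.278
gripper_force: 15.0
```

Request:
play_rows(increments="0 0 0.25 0 -1; 0 0 0.1 0 -1; 0 0 0 0 -1; 0 0 0 0 -1")

```text
clock: 24.42
position: [0.5647, 0.2592, 0.0607]
ee_rot: [2.227, 2.216, -0.0]
force: [0.5, 0.4, -0.5]
width: 0.282
gripper_force: 15.0
```

Request:
play_rows(increments="0 0 0 0 0; 0 0 0 0 0; 0 0 0 0 0; 0 0 0 0 0.3; 0 0 0 0 0.3")

```text
clock: 24.83
position: [0.5647, 0.2593, 0.0608]
ee_rot: [2.227, 2.215, 0.0]
force: [0.1, -0.6, -0.2]
width: 0.595
gripper_force: 0.0
```

Request:
play_rows(increments="0 0 -2 0 0.5; 0 0 -3.5 0 0.6; 0 0 -4 0 0.6; 0 0 -4 0 0.6; 0 0 -3 0 0.6")

```text
clock: 25.25
position: [0.565, 0.2598, 0.2293]
ee_rot: [2.227, 2.216, 0.004]
force: [1.1, 1.0, -0.3]
width: 0.799
gripper_force: 0.0
```

Request:
play_rows(increments="1 -2.4 0 0 0.6; 1.3 -3.5 0 0 0.6; 1.3 -3.5 0 0 0.6; 1.2 -3 0 0 0.6; 0.7 -2 0 0 0.6")

```text
clock: 25.67
position: [0.4175, 0.3165, 0.2261]
ee_rot: [-2.223, -2.219, -0.0]
force: [-0.3, 0.0, 0.8]
width: 0.797
gripper_force: 0.0
```

Request:
play_rows(increments="0.3 -1 0 0 0.6; 0 0 0 0 0.6; 0 0 0 0 0.6")

```text
clock: 25.92
position: [0.412, 0.3176, 0.2259]
ee_rot: [2.227, 2.215, 0.001]
force: [1.4, -0.3, -0.2]
width: 0.804
gripper_force: 0.0
```

```bash
python3 - <<'E'
from m import *
s=arm.observe();print(s["position"],s["width"])
p=vision.get_image("scene"); print(tops((.565,.26),.025,p=p,zl=.09),tops((.566,.311),.025,p=p,zl=.09),tops((.411,.318),p=p,zl=.08))
p=vision.get_image("wrist"); save(p,"w6.png")
E
```

```text
[0.41202777 0.31762304 0.225876  ] 0.8037702042909434
(57, 0.561, 0.261, 0.012, np.float64(0.121), array([0.559, 0.266, 0.106])) (159, 0.566, 0.309, 0.015, np.float64(0.119), array([0.563, 0.311, 0.111])) (191, 0.412, 0.316, 0.015, np.float64(0.116), array([0.41 , 0.319, 0.106]))
```

View pics/w6.png

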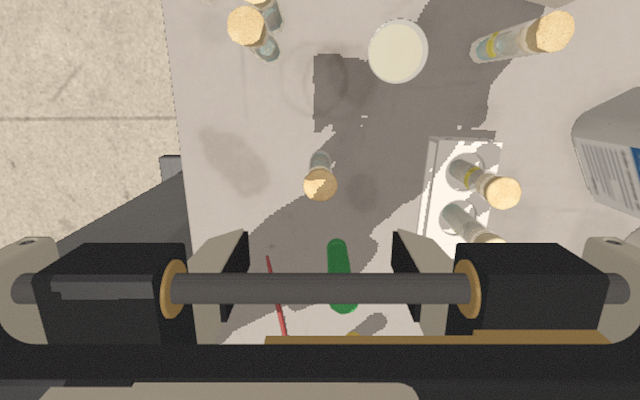

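The last vial is centred at (320,185), and the other one stands upright in the rack's middle hole (490,235).

Request:
play_rows(increments="0 0 2.5 0 0.6; 0 0 3 0 0.6; 0 0 3 0 0.6; 0 0 2.5 0 0.6; 0 0 1.5 0 0.6")

```text
clock: 26.43
position: [0.4117, 0.3161, 0.0976]
ee_rot: [-2.23, -2.213, 0.005]
force: [0.1, -0.3, -0.3]
width: 0.8
gripper_force: 0.0
```

Request:
play_rows(increments="0 0 1.5 0 0.6; 0 0 1.5 0 0.6; 0 0 1.3 0 0.6; 0 0 0.3 0 0.6; 0 0 0 0 0.6")

```text
clock: 26.85
position: [0.4116, 0.317, 0.0536]
ee_rot: [-2.229, -2.214, 0.003]
force: [0.4, -0.2, -0.5]
width: 0.803
gripper_force: 0.0
```

Request:
play_rows(increments="0 0 0 0 0; 0 0 0 0 -1; 0 0 0 0 -1; 0 0 0 0 -1; 0 0 0 0 -1")

```text
clock: 27.27
position: [0.4113, 0.3182, 0.0552]
ee_rot: [2.227, 2.215, 0.001]
force: [0.3, -0.2, 0.4]
width: 0.486
gripper_force: 0.0
```

Request:
play_rows(increments="0 0 0 0 -1; 0 0 0 0 -1; 0 0 0 0 -1; 0 0 0 0 -1; 0 0 0 0 -1")

```text
clock: 27.68
position: [0.411, 0.318, 0.0547]
ee_rot: [2.227, 2.216, -0.0]
force: [1.0, -0.8, 1.6]
width: 0.28
gripper_force: 15.0
```

Request:
play_rows(increments="0 0 -1 0 -1; 0 0 -2.5 0 -1; 0 0 -4 0 -1; 0 0 -4 0 -1; 0 0 -3 0 -1")

```text
clock: 28.1
position: [0.4108, 0.3188, 0.2034]
ee_rot: [-2.226, -2.216, -0.003]
force: [0.7, 0.6, -0.1]
width: 0.282
gripper_force: 15.0
```

Request:
play_rows(increments="0 0 0 0 -1; 0 0 0 0 -1")

```text
clock: 28.27
position: [0.4117, 0.3189, 0.2021]
ee_rot: [2.227, 2.215, 0.007]
force: [0.7, -0.3, -0.5]
width: 0.278
gripper_force: 15.0
```

Request:
play_rows(increments="-1.3 1.8 0 0 -1; -2.1 2.8 0 0 -1; -2.3 3.2 0 0 -1; -2.3 3.2 0 0 -1; -1.8 2.4 0 0 -1")

```text
clock: 28.68
position: [0.5462, 0.2161, 0.1983]
ee_rot: [2.229, 2.213, -0.004]
force: [0.8, -0.7, 0.1]
width: 0.28
gripper_force: 15.0
```

Request:
play_rows(increments="-1 1.3 0 0 -1; -0.3 0.4 0 0 -1; 0 0 0 0 -1; 0 0 0 0 -1")

```text
clock: 29.02
position: [0.56, 0.2072, 0.199]
ee_rot: [-2.225, -2.216, 0.002]
force: [-0.2, 0.7, 0.4]
width: 0.284
gripper_force: 15.0
```

Request:
play_rows(increments="0 0 2.5 0 -1; 0 0 3 0 -1; 0 0 2.5 0 -1; 0 0 1.5 0 -1; 0 0 0 0 -1")

```text
clock: 29.43
position: [0.5577, 0.2068, 0.1014]
ee_rot: [-2.222, -2.217, 0.009]
force: [-0.6, -1.0, -0.1]
width: 0.281
gripper_force: 15.0
```

Request:
play_rows(increments="0.1 0.3 0 0 -1; 0 0 1.2 0 -1; 0 0 1.2 0 -1; 0 0 0.8 0 -1; 0 0 0.5 0 -1")

```text
clock: 29.85
position: [0.5639, 0.2069, 0.0665]
ee_rot: [-2.227, -2.215, 0.002]
force: [-0.3, 0.2, -0.3]
width: 0.281
gripper_force: 15.0
```

Request:
play_rows(increments="0 0 0 0 -1; 0 0 0 0 -1; 0 0 0 0 -1")

```text
clock: 30.1
position: [0.5647, 0.2074, 0.068]
ee_rot: [2.227, 2.215, 0.001]
force: [-0.2, -0.4, -1.3]
width: 0.282
gripper_force: 15.0
```

Needs z ≈ 0.0615, and x back by 2 mm.

Request:
play_rows(increments="0 -0.2 0.3 0 -1; 0 0 0.25 0 -1; 0 0 0.1 0 -1; 0 0 0 0 -1; 0 0 0 0 -1")

```text
clock: 30.52
position: [0.5624, 0.2072, 0.0612]
ee_rot: [2.227, 2.216, -0.0]
force: [0.5, -0.1, 0.2]
width: 0.278
gripper_force: 15.0
```

Request:
play_rows(increments="0 0 0 0 0; 0 0 0 0 0; 0 0 0 0 0; 0 0 0 0 0.3; 0 0 0 0 0.3")

```text
clock: 30.93
position: [0.5625, 0.2072, 0.0613]
ee_rot: [2.227, 2.215, 0.0]
force: [0.2, 0.2, 0.2]
width: 0.594
gripper_force: 0.0
```

Request:
play_rows(increments="0 0 -2 0 0.5; 0 0 -3.5 0 0.6; 0 0 -4 0 0.6; 0 0 -4 0 0.6; 0 0 -4 0 0.6")

```text
clock: 31.35
position: [0.5619, 0.2072, 0.2381]
ee_rot: [-2.227, -2.216, 0.0]
force: [1.0, -0.1, 0.1]
width: 0.798
gripper_force: 0.0
```

Request:
play_rows(increments="-2 -2 0 0 0.6; -3 -2 0 0 0.6; -3 -2 0 0 0.6; -3 -2 0 0 0.6; 0 0 0 0 0.6")

```text
clock: 31.77
position: [0.4785, 0.0913, 0.2358]
ee_rot: [2.232, 2.208, -0.008]
force: [0.2, -0.7, -1.1]
width: 0.8
gripper_force: 0.0
```

```bash
python3 - <<'E'
from m import *
s=arm.observe();print(s["position"],s["clock"],s["force"])
p=vision.get_image("scene"); save(p,"end.png",(80,340,200,460),2.2)
for c,z in(((.565,.26),.1),((.562,.2075),.1),((.566,.311),.1),((.667,.063),.08),((.671,.011),.08),((.583,-.298),.112)): print(c,tops(c,.025,z,p))
for q in("petri_dish","tweezers"):
    for r in cut_out(q,p)[:2]:
        P,_,_=pts(p,r["mask"]); print(q,round(r["confidence"],2),np.median(P,0).round(3))
E
```

```text
[0.4784738  0.09133926 0.23575689] 31.7667 [ 0.17503634 -0.72667362 -1.11873918]
(0.565, 0.26) (134, 0.561, 0.256, 0.015, np.float64(0.125), array([0.56 , 0.259, 0.117]))
(0.562, 0.2075) (119, 0.562, 0.207, 0.016, np.float64(0.123), array([0.56 , 0.208, 0.115]))
(0.566, 0.311) (133, 0.566, 0.309, 0.014, np.float64(0.12), array([0.564, 0.31 , 0.113]))
(0.667, 0.063) (98, 0.667, 0.063, 0.014, np.float64(0.104), array([0.666, 0.063, 0.093]))
(0.671, 0.011) (90, 0.669, 0.01, 0.014, np.float64(0.104), array([0.669, 0.01 , 0.093]))
(0.583, -0.298) (67, 0.579, -0.304, 0.018, np.float64(0.13), array([ 0.578, -0.299,  0.125]))
petri_dish 0.74 [0.49  0.432 0.017]
tweezers 0.55 [ 0.513 -0.401  0.007]
```

View pics/end.png

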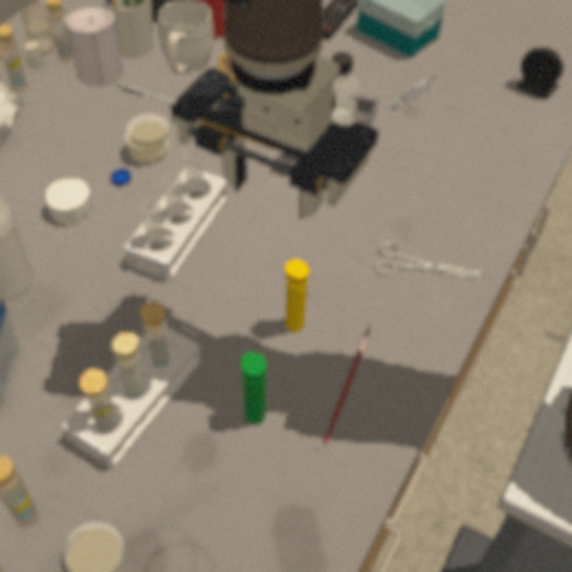

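All five pieces are standing in place: three stoppered vials in the culture rack (95–155, 310–400), three vials in the wash rack, and the bottle in the tray according to the depth data. The dish and tweezers haven't moved.

```bash
python3 -c "
from cell import job; print(job.sign_off())"
```

```text
the job is handed in; nothing more can be done
None
```

I put all four vials and the bottle into their racks and tray and handed the job in at about 32 s; the last camera check showed them upright and in place, and the dish and tweezers unmoved, but sign-off gave no verdict.

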